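Load a stripper ring onto the slitter arbor

TASK

Build up the slitter arbor: take the orange-coated ring off the cradle, where it stands on edge, and lay it flat on the worktop, letting go of it. Then take it by its outside and slide it over the upright shaft, with its keyway on the brass key, until it sits flat and fully home on the knife; guide it all the way down instead of letting it drop. Leave the steel ring, the shaft nut, the hex-key set and the caliper where they are.

Things in the scene. Friction and masses are not known exactly. Their poses are not given: they have to be found in the camera images.
- orange_ring_center (a point): Centre of the loose orange-coated ring with steel hub: outside diameter 60 mm, bore 32 mm, 25 mm wide along its axis, 0.2 to 0.4 kg, faces alike. z = ring axis; x points to the keyway, a through slot in the bore 11 mm wide, reaching 20.6 mm from the axis. Starts on edge on the cradle: axis level along the rails, keyway uppermost, centre 45 mm above the worktop.
- steel_ring_center (a point): Centre of the other ring on the cradle, all bare steel, of the same size and shape and standing the same way. To be left alone.
- ring_rack: Fixed cradle, 74 (x) by 185 (y) by 28 mm high: two 10 mm steel rails along y, 40 mm apart, tops 21 mm above the worktop, between low black end plates. Origin: centre of the underside. The two rings stand across the rails 36 mm either side of the middle (which is where varies), 47 mm clear between them, with a 23 mm high divider. A tall press stands behind, from x = 0.68 m, y = 0.2 to 0.5 m.
- arbor: Fixed arbor, upright in a round blue foot 108 mm across, 14 mm high. Origin: on the shaft axis at worktop height; z up along it; x points to the brass key on the shaft. Collar 60 mm across to 28 mm height, knife disc 81 mm across with flat top at 31 mm, shaft 30 mm in diameter from 31 to 91 mm, cone to 22 mm diameter at 97 mm, threaded end 22 mm in diameter to 112 mm.
- arbor_seat (a point): Point on the shaft axis in the knife's flat top (31 mm above the worktop), on which the ring must sit; axes as the arbor's: z up, x towards the key. The key is 8 mm wide, reaches 18.5 mm from the axis and runs from the knife up to 77 mm above the worktop: higher up the ring can still turn, lower it passes only with its keyway on the key.
- shaft_nut_center (a point): Centre of the loose dark round shaft nut, 46 mm across, 14 mm high, lying on the worktop. To be left alone.
- hexkey_set: Red folding hex-key set, 88 x 32 x 24 mm, lying on the worktop; origin under its centre. To be left alone.
- caliper: Digital caliper, 225 x 77 x 14 mm, lying on the worktop; origin under its centre. To be left alone.
Not all that is in view belongs to the job. Of the things that look like the part that bears orange_ring_center, the larger one is meant. Several things look just like the arbor: the one meant starts nearest to the robot's base.

How it is judged:
On the way:
1. the orange ring lies flat on the worktop, let go (height (world z) of orange_ring_center below 0.016 m and (angle between orange_ring_center's own z axis and vertical below 0.1 rad or angle between orange_ring_center's own z axis and vertical above 3.04 rad) and contact force between the fingers and orange_ring below 0.05 N), for 0.2 s.
At the end, for the whole second after the job is handed in: The orange ring is on the shaft, axes within 3 mm, flat within 0.06 rad, its lower face within 2 mm of the knife's upper face (which only the keyway on the key allows), and at rest (horizontal distance between orange_ring_center and arbor_seat below 0.003 m and z of orange_ring_center in the frame of arbor_seat between 0.01 and 0.0145 m and (angle between orange_ring_center's own z axis and vertical below 0.06 rad or angle between orange_ring_center's own z axis and vertical above 3.08 rad) and linear speed of orange_ring below 0.01 m/s); the robot touches nothing.
It fails at once if the orange ring drops on the shaft (faster than 0.3 m/s while round it) (horizontal distance between orange_ring_center and arbor_seat below 0.012 m and z of orange_ring_center in the frame of arbor_seat below 0.085 m and linear speed of orange_ring above 0.3 m/s).
It fails at once if the steel ring, shaft nut, hex-key set or caliper is moved by more than 15 mm (distance of any of steel_ring_center, shaft_nut_center, hexkey_set, caliper from where it was at the start of the episode above 0.015 m).
It also fails if it takes over 53 s, if anything falls off the work surface, if the arm or the gripper's body presses on something with over 40 N, if the wrist force passes 120 N, or if a joint passes its speed limit or range.

ROBOT

A 7-joint arm with a two-finger parallel gripper is mounted at the origin on a cart in front of the work surface, level with it; the furniture and walls round the work are solid. World frame = base frame: x ahead of the robot, y to its left, z up, the work surface at z = 0. Lengths are in m, angles in rad, forces in N, time in s.
With the tool pointing down it reaches from about 0.425 to 0.95 m from the base axis. Payload 4.7 kg.
Tool frame: the origin (TCP) lies midway between the tips of the shut fingers; the grasp point (between the pads) lies 19 mm behind it; z points along the fingers, y is the direction in which the jaws open and shut (so a half turn about z gives the same grasp; the last joint's range is limited). The gripper opens to 85 mm and grips with 20 to 120 N. Pads are 22 mm wide; open, the fingers measure 114 mm over their backs; the gripper's body (76 mm by 85 mm) begins 54 mm behind the grasp point. The pads swing forward as they close: fully open they stand 13 mm farther back than shut.
Start: joints at [1.184, 0.469, -0.049, 1.532, 0.024, 1.141, -0.082], TCP at [0.236, -0.632, 0.231] pointing down, gripper open.
Joint ranges: [-2.59, 2.59], [-0.33, 1.99], [-1.39, 1.29], [0.1, 2.45], [-1.04, 4.18], [0.21, 1.99], [-2.66, 2.66]. Speed limits (rad/s): [2.57, 2.57, 3.14, 3.14, 3.14, 3.14, 3.14].

INTERFACE

Orientations are given as [roll, pitch, yaw] about the fixed x, y, z axes, in that order (R = Rz(yaw) Ry(pitch) Rx(roll)).
In Python, from rig import readout, viewer, order gives the robot as it stands.
- The arm moves only by the tool jog_arm, never from a script. Its argument "rows" is a list that holds one entry, the list of rows, each a list of 7 numbers: the shift along the tool's x, y, z scaled (see below), then the turn, a rotation vector about the tool's x, y, z scaled (see below), then the closure, from -1 (fully open) to 1 (shut). A call has 1 to 20 rows; each row is the pose to reach, as a shift and turn from the pose commanded when the call began, along the tool's axes at that moment; what a row does not reach only later rows make up. The controller multiplies each number of a shift by 0.12 m and each number of a turn by 30 degrees. A row lasts 1/12 s, in which the tool goes at most 41.7 mm and 7.16 degrees, less where a joint would pass 70% of its speed; a pose out of reach is approached as far as the arm can. A call with a number of a shift or a turn outside -1 to 1 is refused whole. A call with a gripper value outside its range is refused whole. The fingers move at their own pace and stop on an object; "force" is the grip in N (left out, the last holds). Time passes only in rows, so rows that repeat a pose let the fingers close. It gives the time, the measured TCP pose, the force and the opening at its end, in the units of the state.
- readout.observe(): the state, without advancing time (a new reading comes with each control period).
- viewer.grab_frame(name): name is "scene" or "top" or "wrist"; returns a dict with "img" (480x640x3 uint8, red, green, blue), "camera_matrix" (3x3 intrinsics, pixels), "position" and "orientation" of the camera in the world. Camera axes: x right, y up, looking along -z (the intrinsics and any distortion apply to the point x, -y, -z); pixel columns grow to the right and rows downward; lengths in m; the calibration is good to about 2 mm. A picture is of the moment at which its call begins. There is no depth.
- order.job_done(): hands the job in, once; it reports no verdict.
The state is a dict: "time_s": time; "qpos": joint angles; "qvel": joint speeds; "joint_efforts": joint torques, N m; "tool_pos": TCP position; "tcp_rot": TCP orientation; "ft_force": force on the tool from outside, world axes, zero at the start; "torque": the same for the moment, N m; "grip_width": finger opening in m.
Only numpy, scipy, OpenCV 4.12 (cv2) and the standard library are available. Lean on these libraries where they do the work, as an engineer would, in place of code of your own. Each camera call takes 0.05 s, during which the arm holds its last target. There are 200 camera calls.

## Working session

There is one attempt and no reset: what is moved stays moved. The work goes in short steps, Python scripts to look and compute and a tool call to move; the robot and the scene stay as the last step left them, time stands still between calls to the robot, and variables do not carry over. Pictures are saved under pics/ and viewed, on a budget of 10 in all, crops included, one or two more only if the job needs it, and the job is handed in when it is done.

Besides the shell and the picture viewer there is one more tool, called after "Emit:" by a JSON object that holds its "method" and its "body", one argument or row to a line. jog_arm: Moves the arm, as the interface text tells. Shifts and turns lie within -1 to 1; 1 stands for 0.12 m of shift or 30 degrees of turn. Its arguments: {"type":"object","properties":{"rows":{"type":"array"},"force":{"type":"number"}},"required":["rows"]}

```bash
mkdir -p pics; ls
python3 - <<'E'
from rig import readout, viewer
import cv2, pickle, numpy as np
s=readout.observe(); print({k:np.round(v,4) for k,v in s.items()})
F={}
for n in ("scene","top","wrist"):
    f=viewer.grab_frame(n); F[n]=f; cv2.imwrite(f"pics/{n}0.png",f["img"][:,:,::-1])
    print(n,f["camera_matrix"],f["position"],f["orientation"],[k for k in f])
pickle.dump(F,open("f0.pkl","wb"))
E
```

```text
pics
{'time_s': np.float64(0.0), 'qpos': array([ 1.1841,  0.4694, -0.0486,  1.5337,  0.0241,  1.141 , -0.0823]), 'qvel': array([ 0.0008, -0.003 , -0.0004, -0.    ,  0.0027, -0.0004, -0.0008]), 'joint_efforts': array([-1.00000e-04, -5.10309e+01, -4.63000e-02, -2.37712e+01,
        1.08000e-02,  7.50000e-03, -0.00000e+00]), 'tool_pos': array([ 0.2362, -0.6317,  0.2303]), 'tcp_rot': array([-3.1397e+00,  1.0000e-04,  3.5780e-01]), 'ft_force': array([ 0.2413, -0.0949, -0.2122]), 'torque': array([-0.0141, -0.0308,  0.0407]), 'grip_width': np.float64(0.0857)}
scene [[455.07390708   0.         319.59364366]
 [  0.         455.07390708 233.56542968]
 [  0.           0.           1.        ]] [0.03643875 0.55853546 0.87467043] [ 0.82160815  0.00313258 -2.35579348] ['img', 'camera_matrix', 'position', 'orientation']
top [[601.39467109   0.         322.66393457]
 [  0.         601.39467109 231.88230507]
 [  0.           0.           1.        ]] [ 0.48435868 -0.05517774  1.70243533] [ 0.1039832  -0.00669404 -1.57702346] ['img', 'camera_matrix', 'position', 'orientation']
wrist [[355.98925814   0.         315.12479624]
 [  0.         355.98925814 245.10155912]
 [  0.           0.           1.        ]] [ 0.30793745 -0.60488592  0.37196453] [-3.00277386e-01  1.17686502e-03 -1.21391809e+00] ['img', 'camera_matrix', 'position', 'orientation']
```

View pics/top0.png

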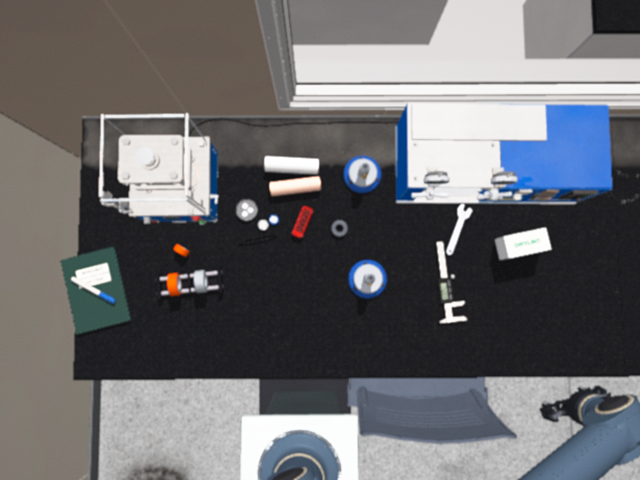

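View pics/scene0.png

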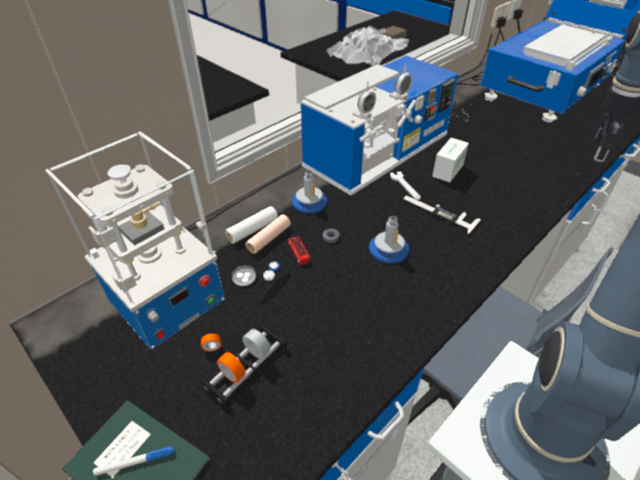

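Top view: there are two orange candidates, the ring on the cradle at (173,285) and a smaller orange one lying at (181,250). The larger one, on the cradle, is meant. There are two arbors, at (368,280) and (362,175); the one at (368,280) is nearer the base (about (300,460)). I'll confirm both in one enlarged montage and compute the positions.

```bash
cat > h.py <<'E'
import numpy as np, cv2, pickle
from scipy.spatial.transform import Rotation as R
def ray(f,uv):
    K=f["camera_matrix"]; d=np.linalg.inv(K)@np.array([uv[0],uv[1],1.])
    return np.array(f["position"]), R.from_euler("xyz",f["orientation"]).as_matrix()@np.array([d[0],-d[1],-d[2]])
def at_z(f,uv,z):
    p,d=ray(f,uv); return p+d*(z-p[2])/d[2]
def proj(f,P):
    c=R.from_euler("xyz",f["orientation"]).as_matrix().T@(np.array(P,float).reshape(-1,3)-f["position"]).T
    q=f["camera_matrix"]@np.array([c[0],-c[1],-c[2]]); return (q[:2]/q[2]).T
def crop(img,x,y,w,h,s): return cv2.resize(img[y:y+h,x:x+w],None,fx=s,fy=s,interpolation=cv2.INTER_CUBIC)
E
python3 - <<'E'
from h import *
F=pickle.load(open("f0.pkl","rb")); t,s=F["top"],F["scene"]
for n,uv,z in [("ring",(173,285),.06),("steel",(199,282),.06),("small",(181,250),.02),("arbor",(368,280),.014),("arbor2",(362,175),.014),("nut",(339,228),.01),("hex",(302,222),.02)]:
    P=at_z(t,uv,z); print(n,P.round(4), "scene px",proj(s,P).round(0))
T,S=t["img"][:,:,::-1],s["img"][:,:,::-1]
m=np.vstack([np.hstack([crop(T,148,235,80,60,5),crop(T,328,250,80,60,5)]),np.hstack([crop(S,195,325,100,75,4),crop(S,350,200,100,75,4)])])
cv2.imwrite("pics/m1.png",m); print(m.shape)
E
```

```text
ring [0.5129 0.3402 0.06  ] scene px [[230. 364.]]
steel [0.5206 0.2698 0.06  ] scene px [[255. 341.]]
small [0.6111 0.3294 0.02  ] scene px [[210. 343.]]
arbor [ 0.5243 -0.1937  0.014 ] scene px [[390. 246.]]
arbor2 [ 0.823  -0.1808  0.014 ] scene px [[310. 199.]]
nut [ 0.6717 -0.1139  0.01  ] scene px [[330. 235.]]
hex [ 0.6882 -0.0095  0.02  ] scene px [[299. 248.]]
(600, 800, 3)
```

View pics/m1.png

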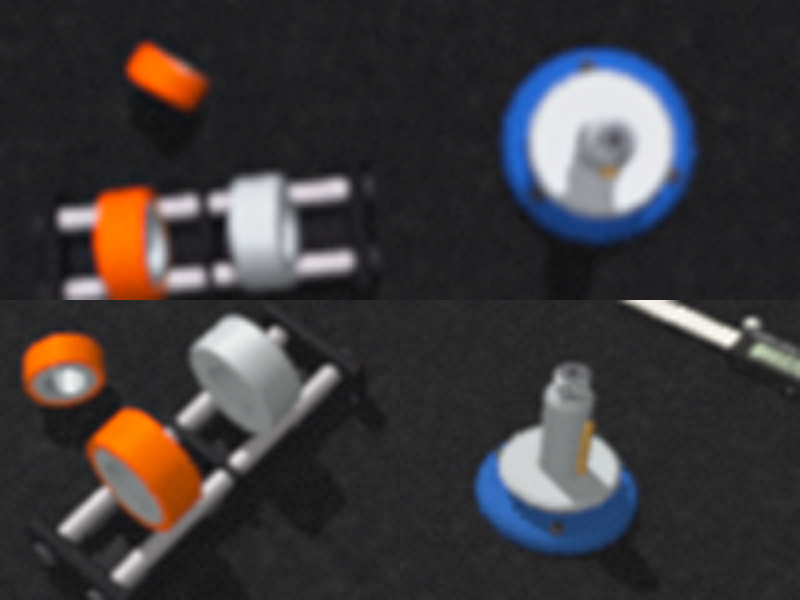

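The montage confirms it: the large orange ring stands beside the steel ring on the cradle, and the small orange one lies apart. The near arbor's brass key faces the robot (about -x). Next I'll plan the travel to a hover over the ring.

```bash
cat >> h.py <<'E'
def plan(p,e,wps):
    """print scaled jog rows from pose (p, rpy e) through waypoints (pos, rpy), split to fit the limits"""
    p=np.array(p,float); r=R.from_euler("xyz",e)
    for q,e2 in wps:
        q=np.array(q,float); r2=R.from_euler("xyz",e2)
        for n in range(1,15):
            pp,rr,out=p,r,[]; step=(r2*r.inv()).as_rotvec()/n; ok=True
            for i in range(n):
                nr=R.from_rotvec(step)*rr; a=rr.inv().apply((q-p)/n)/.12; b=(rr.inv()*nr).as_rotvec()/np.radians(30)
                out.append(np.r_[a,b]); ok&=np.abs(out[-1]).max()<=1; rr=nr
            if ok: break
        for o in out: print(n,o.round(3).tolist(), "rows>=%d"%np.ceil(max(np.linalg.norm(o[:3])*.12/.0417,np.linalg.norm(o[3:])*30/7.16)))
        p,r=q,r2; print("--")
E
python3 - <<'E'
from h import *
D=np.pi
plan([.236,-.632,.23],[D,0,.358],[([.5,-.3,.25],[D,0,.8]),([.51,.325,.25],[D,0,1.68])])
F=pickle.load(open("f0.pkl","rb"))
for n in("top","scene"):
    f=F[n]; h=cv2.cvtColor(f["img"],cv2.COLOR_RGB2HSV); m=cv2.inRange(h,(3,150,90),(20,255,255))
    k,l,st,c=cv2.connectedComponentsWithStats(m); print(n,[(st[i].tolist(),c[i].round(1).tolist()) for i in range(1,k) if st[i][4]>30])
E
```

```text
4 [0.757, -0.455, -0.042, 0.0, 0.0, -0.211] rows>=3
4 [0.803, -0.369, -0.042, 0.0, 0.0, -0.211] rows>=3
4 [0.839, -0.278, -0.042, -0.0, 0.0, -0.211] rows>=3
4 [0.864, -0.184, -0.042, -0.0, 0.0, -0.211] rows>=3
--
6 [0.632, -0.595, -0.0, 0.0, 0.0, -0.28] rows>=3
6 [0.713, -0.496, -0.0, -0.0, 0.0, -0.28] rows>=3
6 [0.777, -0.387, -0.0, 0.0, 0.0, -0.28] rows>=3
6 [0.826, -0.269, -0.0, 0.0, 0.0, -0.28] rows>=3
6 [0.856, -0.145, -0.0, 0.0, 0.0, -0.28] rows>=3
6 [0.868, -0.019, -0.0, 0.0, 0.0, -0.28] rows>=3
--
top [([173, 243, 16, 14, 129], [180.2, 249.7]), ([166, 272, 15, 24, 242], [172.2, 283.6])]
scene [([200, 333, 22, 18, 194], [210.1, 339.3]), ([216, 352, 29, 31, 415], [232.1, 364.8])]
```

Emit:
{"method": "jog_arm", "body": {
  "rows": [
    [[0.76,-0.455,-0.04,0,0,-0.21,-1],[0.76,-0.455,-0.04,0,0,-0.21,-1],[0.76,-0.455,-0.04,0,0,-0.21,-1],[0.76,-0.455,-0.04,0,0,-0.21,-1]]
  ]
}}

```text
time_s: 0.48
tool_pos: [0.3087, -0.5436, 0.2364]
tcp_rot: [-3.14, -0.004, 0.478]
ft_force: [0.3, -0.1, 0.1]
grip_width: 0.0857
```

Emit:
{"method": "jog_arm", "body": {
  "rows": [
    [[0.8,-0.37,-0.04,0,0,-0.21,-1],[0.8,-0.37,-0.04,0,0,-0.21,-1],[0.8,-0.37,-0.04,0,0,-0.21,-1],[0.8,-0.37,-0.04,0,0,-0.21,-1]]
  ]
}}

```text
time_s: 0.82
tool_pos: [0.3733, -0.4609, 0.2412]
tcp_rot: [-3.141, -0.004, 0.587]
ft_force: [0.3, 0.1, 0.2]
grip_width: 0.0854
```

Emit:
{"method": "jog_arm", "body": {
  "rows": [
    [[0.84,-0.28,-0.04,0,0,-0.21,-1],[0.84,-0.28,-0.04,0,0,-0.21,-1],[0.84,-0.28,-0.04,0,0,-0.21,-1],[0.84,-0.28,-0.04,0,0,-0.21,-1]]
  ]
}}

```text
time_s: 1.15
tool_pos: [0.4387, -0.3779, 0.246]
tcp_rot: [-3.141, -0.003, 0.697]
ft_force: [0.1, 0.6, -0.1]
grip_width: 0.0858
```

Emit:
{"method": "jog_arm", "body": {
  "rows": [
    [[0.86,-0.18,-0.04,0,0,-0.21,-1],[0.86,-0.18,-0.04,0,0,-0.21,-1],[0.86,-0.18,-0.04,0,0,-0.21,-1],[0.86,-0.18,-0.04,0,0,-0.21,-1]]
  ]
}}

```text
time_s: 1.48
tool_pos: [0.5041, -0.296, 0.2508]
tcp_rot: [3.141, -0.003, 0.806]
ft_force: [0.6, -0.1, 0.2]
grip_width: 0.085
```

Emit:
{"method": "jog_arm", "body": {
  "rows": [
    [[0.63,-0.595,0,0,0,-0.28,-1],[0.63,-0.595,0,0,0,-0.28,-1],[0.63,-0.595,0,0,0,-0.28,-1],[0.63,-0.595,0,0,0,-0.28,-1]]
  ]
}}

```text
time_s: 1.82
tool_pos: [0.5023, -0.1924, 0.2506]
tcp_rot: [-3.141, -0.001, 0.951]
ft_force: [0.3, 0.6, -0.3]
grip_width: 0.0855
```

Emit:
{"method": "jog_arm", "body": {
  "rows": [
    [[0.71,-0.495,0,0,0,-0.28,-1],[0.71,-0.495,0,0,0,-0.28,-1],[0.71,-0.495,0,0,0,-0.28,-1],[0.71,-0.495,0,0,0,-0.28,-1]]
  ]
}}

```text
time_s: 2.15
tool_pos: [0.5041, -0.0894, 0.2508]
tcp_rot: [-3.141, -0.001, 1.097]
ft_force: [0.3, -0.6, 0.4]
grip_width: 0.0856
```

Emit:
{"method": "jog_arm", "body": {
  "rows": [
    [[0.78,-0.39,0,0,0,-0.28,-1],[0.78,-0.39,0,0,0,-0.28,-1],[0.78,-0.39,0,0,0,-0.28,-1],[0.78,-0.39,0,0,0,-0.28,-1]]
  ]
}}

```text
time_s: 2.48
tool_pos: [0.506, 0.0149, 0.2508]
tcp_rot: [3.141, -0.002, 1.243]
ft_force: [0.8, 0.2, -0.4]
grip_width: 0.0852
```

Emit:
{"method": "jog_arm", "body": {
  "rows": [
    [[0.83,-0.27,0,0,0,-0.28,-1],[0.83,-0.27,0,0,0,-0.28,-1],[0.83,-0.27,0,0,0,-0.28,-1],[0.83,-0.27,0,0,0,-0.28,-1]]
  ]
}}

```text
time_s: 2.82
tool_pos: [0.5082, 0.1194, 0.2507]
tcp_rot: [3.141, -0.002, 1.389]
ft_force: [-0.1, 0.9, -0.4]
grip_width: 0.0853
```

Emit:
{"method": "jog_arm", "body": {
  "rows": [
    [[0.86,-0.145,0,0,0,-0.28,-1],[0.86,-0.145,0,0,0,-0.28,-1],[0.86,-0.145,0,0,0,-0.28,-1],[0.86,-0.145,0,0,0,-0.28,-1]]
  ]
}}

```text
time_s: 3.15
tool_pos: [0.5103, 0.2237, 0.2504]
tcp_rot: [3.142, -0.002, 1.535]
ft_force: [-0.5, -0.6, 0.2]
grip_width: 0.0853
```

Emit:
{"method": "jog_arm", "body": {
  "rows": [
    [[0.87,-0.02,0,0,0,-0.28,-1],[0.87,-0.02,0,0,0,-0.28,-1],[0.87,-0.02,0,0,0,-0.28,-1],[0.87,-0.02,0,0,0,-0.28,-1],[0.87,-0.02,0,0,0,-0.28,-1]]
  ]
}}

```text
time_s: 3.57
tool_pos: [0.5133, 0.3232, 0.2496]
tcp_rot: [-3.141, 0.002, 1.675]
ft_force: [0.5, -1.8, -0.4]
grip_width: 0.0853
```

Run:
```python
from rig import viewer,readout
from h import *
F={}
for n in ("wrist","top"): F[n]=viewer.grab_frame(n)
s=readout.observe(); F["s"]=s; pickle.dump(F,open("f1.pkl","wb"))
print(s["qpos"].round(2),F["wrist"]["position"],F["wrist"]["orientation"])
cv2.imwrite("pics/w1.png",F["wrist"]["img"][:,:,::-1])
```

```text
[-0.11  0.43 -0.7   1.65  0.3   1.17 -0.79] [0.50603568 0.39942602 0.39102573] [-0.30362194 -0.00048532  0.10373785]
```

View pics/w1.png

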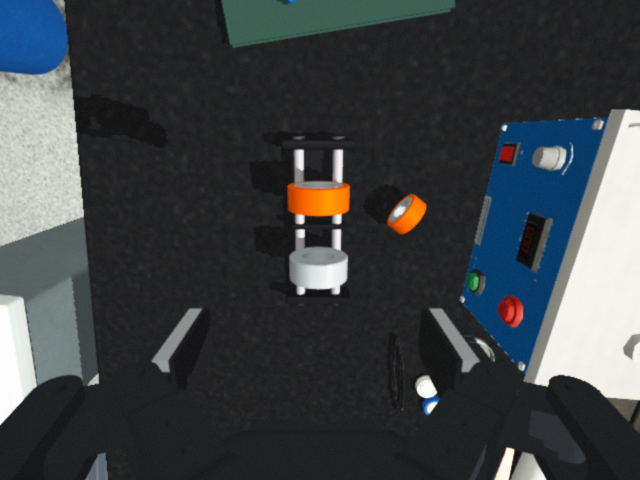

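The wrist view shows the orange ring at (319,199) and the steel ring at (319,268), with the rails vertical in the image, so the yaw is about aligned. I'll fit the ring pose to the orange masks.

```bash
cat >> h.py <<'E'
def omask(f):
    return cv2.inRange(cv2.cvtColor(f["img"],cv2.COLOR_RGB2HSV),(3,140,70),(22,255,255))
def comp(m,uv):
    k,l,st,c=cv2.connectedComponentsWithStats(m); ids=[i for i in range(1,k) if st[i][4]>30]
    i=min(ids,key=lambda i:np.hypot(*(c[i]-uv))); return (l==i).astype(np.uint8)
def hull_ext(pts,angs):
    return np.array([(pts@[np.cos(a),np.sin(a)]).max() for a in angs])
E
python3 - <<'E'
from h import *
from scipy.optimize import least_squares
F0=pickle.load(open("f0.pkl","rb"));F1=pickle.load(open("f1.pkl","rb"))
A=np.radians(np.arange(0,360,30))
def meas(f,uv):
    v,u=np.nonzero(comp(omask(f),uv)); return hull_ext(np.c_[u,v],A)
obs={"w":(F1["wrist"],meas(F1["wrist"],(319,199))),"t":(F0["top"],meas(F0["top"],(172,284))),"s":(F0["scene"],meas(F0["scene"],(232,365)))}
def model(p,f):
    x,y,th=p; ax=np.array([-np.sin(th),np.cos(th),0]); pr=np.array([np.cos(th),np.sin(th),0])
    t=np.radians(np.arange(-40,221,4)); P=[]
    for s in(-1,1): P.append(np.array([x,y,.045])+s*.0125*ax+.03*(np.cos(t)[:,None]*pr+np.sin(t)[:,None]*[0,0,1]))
    return hull_ext(proj(f,np.vstack(P)),A)
for ks in("w","wt","wts"):
    r=least_squares(lambda p:np.concatenate([model(p,obs[k][0])-obs[k][1]-.3 for k in ks]),[.513,.34,.1],x_scale=[.01,.01,.1],loss="soft_l1")
    print(ks,r.x.round(4),np.degrees(r.x[2]).round(1),r.fun.round(1))
E
```

```text
w [0.5152 0.3409 0.1044] 6.0 [-0.  -0.  -0.   0.1  0.2  0.3 -0.3  0.   0.2  0.1 -0.1  0.3]
wt [0.5153 0.3409 0.1071] 6.1 [ 0.1  0.  -0.1 -0.   0.1  0.1 -0.4 -0.1  0.1  0.2  0.1  0.4  0.7  0.
 -0.3 -0.7  0.1  0.2 -0.9 -1.1 -1.1 -1.1 -0.6 -0.1]
wts [0.5154 0.3408 0.1079] 6.2 [ 0.1  0.2  0.1  0.2  0.2  0.2 -0.4 -0.2 -0.1  0.1 -0.   0.4  0.7  0.
 -0.3 -0.7  0.1  0.1 -1.  -1.1 -1.2 -1.1 -0.6 -0.  -0.2  0.3  0.2  0.8
 -0.7  0.5  0.3 -0.  -0.9 -0.  -1.3 -1.2]
```

Emit:
{"method": "jog_arm", "body": {
  "rows": [
    [[0.145,0.03,0.5,0,0,0,-1],[0.145,0.03,0.915,0,0,0,-1],[0.145,0.03,0.915,0,0,0,-1],[0.145,0.03,0.915,0,0,0,-1],[0.145,0.03,0.915,0,0,0,-1],[0.145,0.03,0.915,0,0,0,-1]]
  ]
}}

```text
time_s: 4.17
tool_pos: [0.5151, 0.3424, 0.1426]
tcp_rot: [3.139, -0.001, 1.675]
ft_force: [0.2, 0.2, 0.2]
grip_width: 0.0851
```

Run:
```python
from rig import readout
s=readout.observe(); print(s["tool_pos"],s["tcp_rot"])
```

```text
[0.51510799 0.34236577 0.14262594] [ 3.13876300e+00 -6.80855526e-04  1.67499424e+00]
```

Emit:
{"method": "jog_arm", "body": {
  "rows": [
    [[-0.012,0,0.3,0,0,0,-1],[-0.012,0,0.6,0,0,0,-1],[-0.012,0,0.8,0,0,0,-1],[-0.012,0,0.94,0,0,0,-1],[-0.012,0,0.94,0,0,0,-1],[-0.012,0,0.94,0,0,0,-1],[-0.012,0,0.94,0,0,0,1],[-0.012,0,0.94,0,0,0,1],[-0.012,0,0.94,0,0,0,1],[-0.012,0,0.94,0,0,0,1],[-0.012,0,0.94,0,0,0,1],[-0.012,0,0.94,0,0,0,1],[-0.012,0,0.94,0,0,0,1],[-0.012,0,0.94,0,0,0,1]]
  ],
  "force": 50
}}

```text
time_s: 5.33
tool_pos: [0.5141, 0.3427, 0.0308]
tcp_rot: [3.139, -0.001, 1.677]
ft_force: [-2.4, -1.4, 9.0]
grip_width: 0.0589
```

Emit:
{"method": "jog_arm", "body": {
  "rows": [
    [[0,0,-0.2,0,0,0,1],[0,0,-0.4,0,0,0,1],[0,0,-0.7,0,0,0,1],[0,0,-1,0,0,0,1],[0,0,-1,0,0,0,1],[0,0,-1,0,0,0,1]]
  ]
}}

```text
time_s: 5.83
tool_pos: [0.5146, 0.3426, 0.1511]
tcp_rot: [3.136, -0.002, 1.677]
ft_force: [-0.2, 0.5, -3.7]
grip_width: 0.0588
```

Run:
```python
from h import *
D=np.pi; r0=R.from_euler("xyz",[D,0,1.677]); e=lambda d:(r0*R.from_rotvec([0,np.radians(d),0])).as_euler("xyz")
plan([.5146,.3426,.151],e(0),[([.5,.19,.15],e(0)),([.5,.07,.12],e(50)),([.5,.07,.04],e(50))])
print(e(50))
```

```text
2 [-0.626, -0.128, 0.004, 0.0, 0.0, 0.0] rows>=2
2 [-0.626, -0.128, 0.004, 0.0, 0.0, 0.0] rows>=2
--
2 [-0.497, -0.053, 0.125, -0.0, 0.833, 0.0] rows>=4
2 [-0.503, -0.053, -0.097, -0.0, 0.833, -0.0] rows>=4
--
1 [-0.511, -0.0, 0.429, 0.0, 0.0, 0.0] rows>=2
--
[ 3.14159265 -0.87266463  1.677     ]
```

Emit:
{"method": "jog_arm", "body": {
  "rows": [
    [[-0.3,-0.06,0,0,0,0,1],[-0.63,-0.13,0,0,0,0,1],[-0.95,-0.2,0,0,0,0,1],[-1,-0.2,0,0,0,0,1],[-1,-0.2,0,0,0,0,1]]
  ]
}}

```text
time_s: 6.25
tool_pos: [0.5019, 0.2142, 0.1461]
tcp_rot: [-3.138, 0.004, 1.671]
ft_force: [1.2, 0.0, -3.6]
grip_width: 0.059
```

Emit:
{"method": "jog_arm", "body": {
  "rows": [
    [[-0.25,-0.05,0,0,0,0,1],[-0.25,-0.05,0,0,0,0,1],[-0.25,-0.05,0,0,0,0,1]]
  ]
}}

```text
time_s: 6.5
tool_pos: [0.499, 0.188, 0.1469]
tcp_rot: [-3.14, 0.001, 1.675]
ft_force: [-0.2, 0.1, -2.9]
grip_width: 0.0589
```

Emit:
{"method": "jog_arm", "body": {
  "rows": [
    [[-0.15,-0.02,0.03,0,0.2,0,1],[-0.25,-0.03,0.06,0,0.4,0,1],[-0.4,-0.04,0.1,0,0.6,0,1],[-0.5,-0.05,0.125,0,0.83,0,1],[-0.5,-0.05,0.125,0,0.83,0,1],[-0.5,-0.05,0.125,0,0.83,0,1]]
  ]
}}

```text
time_s: 7.0
tool_pos: [0.5009, 0.1249, 0.1311]
tcp_rot: [-3.138, -0.436, 1.667]
ft_force: [0.7, 1.6, -3.6]
grip_width: 0.0584
```

Emit:
{"method": "jog_arm", "body": {
  "rows": [
    [[-0.15,-0.02,-0.03,0,0.2,0,1],[-0.25,-0.03,-0.05,0,0.4,0,1],[-0.4,-0.04,-0.08,0,0.6,0,1],[-0.5,-0.05,-0.1,0,0.83,0,1],[-0.5,-0.05,-0.1,0,0.83,0,1],[-0.5,-0.05,-0.1,0,0.83,0,1],[-0.5,-0.05,-0.1,0,0.83,0,1]]
  ]
}}

```text
time_s: 7.58
tool_pos: [0.5005, 0.0714, 0.1189]
tcp_rot: [3.141, -0.869, 1.681]
ft_force: [0.0, 0.3, -3.2]
grip_width: 0.0586
```

Run:
```python
from rig import readout
from h import *
s=readout.observe(); print(s["qpos"].round(2)); M=R.from_euler("xyz",s["tcp_rot"]).as_matrix(); print(M.round(3))
p=s["tool_pos"]; c=p-.0142*M[:,2]; print(p,"ring",c, "tilt",np.degrees(np.arccos(-M[2,2])))
print("low point", c[2]-.03*abs(M[2,2])-.0125*abs(M[2,0]))
```

```text
[ 0.97  0.85 -1.06  1.96 -0.19  0.84  0.29]
[[-0.071  0.994 -0.083]
 [ 0.642  0.109  0.759]
 [ 0.764  0.    -0.645]]
[0.50050703 0.07140936 0.11890436] ring [0.5016904  0.06062804 0.12806966] tilt 49.80105501317546
low point 0.09915875838161067
```

Emit:
{"method": "jog_arm", "body": {
  "rows": [
    [[-0.15,0,0.13,0,0,0,1],[-0.35,0,0.3,0,0,0,1],[-0.5,0,0.42,0,0,0,1],[-0.59,0,0.497,0,0,0,1],[-0.62,0,0.521,0,0,0,1],[-0.62,0,0.521,0,0,0,1],[-0.62,0,0.521,0,0,0,1]]
  ]
}}

```text
time_s: 8.17
tool_pos: [0.5013, 0.0699, 0.0229]
tcp_rot: [3.138, -0.868, 1.682]
ft_force: [0.4, -0.4, -2.7]
grip_width: 0.0583
```

Emit:
{"method": "jog_arm", "body": {
  "rows": [
    [[0,0,0,0,0,0,-1],[0,0,0,0,0,0,-1],[0,0,0,0,0,0,-1],[0,0,0,0,0,0,-1],[0,0,0,0,0,0,-1],[0,0,0,0,0,0,-1],[0,0,0,0,0,0,-1]]
  ]
}}

```text
time_s: 8.75
tool_pos: [0.5004, 0.0689, 0.0214]
tcp_rot: [3.141, -0.869, 1.677]
ft_force: [0.7, -0.4, 0.2]
grip_width: 0.0853
```

Run:
```python
from rig import viewer
from h import *
F={n:viewer.grab_frame(n) for n in ("wrist","top","scene")}
pickle.dump(F,open("f2.pkl","wb"))
S=[F[n]["img"][:,:,::-1] for n in F]
cv2.imwrite("pics/w2.png",np.hstack([cv2.resize(S[0],(480,360)),crop(S[2],250,250,120,135,2.667)]))
```

```text
(no output)
```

View pics/w2.png

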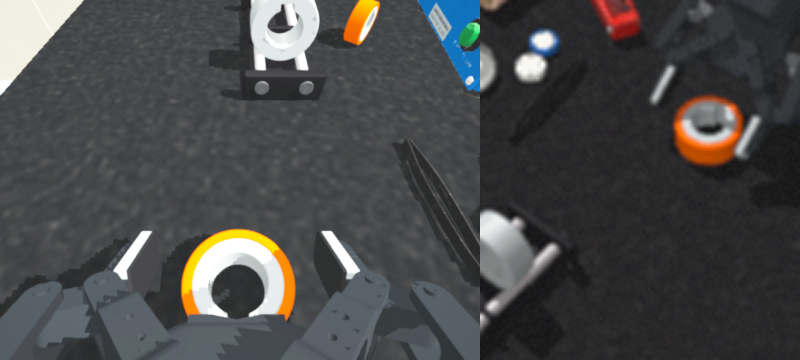

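The ring lies flat on the worktop, let go and clear of the open pads (wrist crop about (238,285)). I'll back off and hover upright over it at the pick yaw.

Run:
```python
from h import *
D=np.pi; e=[D,-.869,1.677]; M=R.from_euler("xyz",e).as_matrix(); p=np.array([.5004,.0689,.0214])
plan(p-.11*M[:,2],e,[([.5,.06,.20],[D,0,2.27])])
```

```text
2 [0.545, -0.006, -0.05, 0.246, -0.805, -0.53] rows>=5
2 [0.459, 0.116, -0.274, 0.246, -0.805, -0.53] rows>=5
--
```

Emit:
{"method": "jog_arm", "body": {
  "rows": [
    [[0,0,-0.3,0,0,0,-1],[0,0,-0.6,0,0,0,-1],[0,0,-0.917,0,0,0,-1],[0,0,-0.917,0,0,0,-1],[0,0,-0.917,0,0,0,-1]]
  ]
}}

```text
time_s: 9.32
tool_pos: [0.5107, -0.0167, 0.093]
tcp_rot: [3.138, -0.867, 1.676]
ft_force: [-0.2, -0.1, 0.6]
grip_width: 0.0856
```

Emit:
{"method": "jog_arm", "body": {
  "rows": [
    [[0.545,-0.006,-0.05,0.246,-0.805,-0.53,-1],[0.545,-0.006,-0.05,0.246,-0.805,-0.53,-1],[0.545,-0.006,-0.05,0.246,-0.805,-0.53,-1],[0.545,-0.006,-0.05,0.246,-0.805,-0.53,-1],[0.545,-0.006,-0.05,0.246,-0.805,-0.53,-1],[0.545,-0.006,-0.05,0.246,-0.805,-0.53,-1]]
  ]
}}

```text
time_s: 9.82
tool_pos: [0.5033, 0.0254, 0.1464]
tcp_rot: [3.069, -0.434, 2.009]
ft_force: [0.7, -0.3, 0.4]
grip_width: 0.0854
```

Emit:
{"method": "jog_arm", "body": {
  "rows": [
    [[0.46,0.116,-0.274,0.246,-0.805,-0.53,-1],[0.46,0.116,-0.274,0.246,-0.805,-0.53,-1],[0.46,0.116,-0.274,0.246,-0.805,-0.53,-1],[0.46,0.116,-0.274,0.246,-0.805,-0.53,-1],[0.46,0.116,-0.274,0.246,-0.805,-0.53,-1],[0.46,0.116,-0.274,0.246,-0.805,-0.53,-1],[0.46,0.116,-0.274,0.246,-0.805,-0.53,-1],[0.46,0.116,-0.274,0.246,-0.805,-0.53,-1]]
  ]
}}

```text
time_s: 10.48
tool_pos: [0.5, 0.0576, 0.1986]
tcp_rot: [-3.14, -0.004, 2.265]
ft_force: [0.6, -0.4, -0.3]
grip_width: 0.0853
```

Run:
```python
from rig import viewer,readout
from h import *
F={n:viewer.grab_frame(n) for n in ("wrist","top","scene")}; F["s"]=s=readout.observe()
pickle.dump(F,open("f3.pkl","wb")); print(s["tool_pos"],s["tcp_rot"],s["qpos"].round(2))
I=F["wrist"]["img"][:,:,::-1]; u,v=proj(F["wrist"],[.5,.06,.0125])[0]; print(u,v)
x0,y0=int(np.clip(u-80,0,480)),int(np.clip(v-60,0,360)); print(x0,y0)
cv2.imwrite("pics/w3.png",crop(I,x0,y0,160,120,5))
```

```text
[0.5002155 0.0583603 0.1992441] [-3.14092835e+00 -2.07643918e-03  2.26647614e+00] [ 0.59  0.38 -0.97  1.93  0.36  1.02  0.15]
315.96069866365366 217.16263634333822
235 157
```

View pics/w3.png

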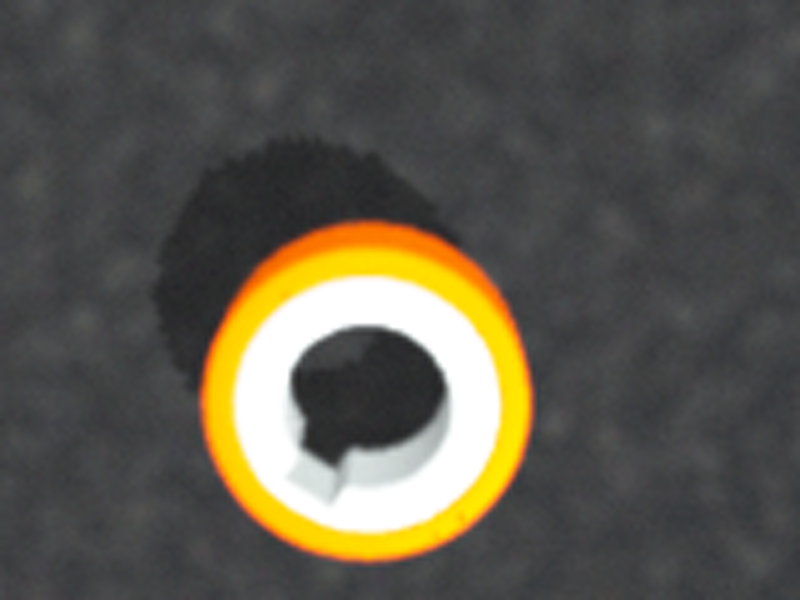

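The wrist crop (5x, origin (235,157)) shows the ring flat, with the outer end of its keyway from (288,478) to (332,503) and the top-face centre at about (367,404). I'll compute the pick pose from this.

Run:
```python
from h import *
F=pickle.load(open("f3.pkl","rb")); f=F["wrist"]
px=lambda x,y:(235+(x+.5)/5-.5,157+(y+.5)/5-.5)
m=omask(f); k=comp(m,px(367,404))
g=(f["img"].min(axis=2)>225).astype(np.uint8); w=comp(g,px(367,404))
c=max(cv2.findContours(w,cv2.RETR_EXTERNAL,cv2.CHAIN_APPROX_NONE)[0],key=cv2.contourArea)
W=np.array([at_z(f,p[0],.025)[:2] for p in cv2.convexHull(c)])
A=np.c_[2*W,np.ones(len(W))]; s=np.linalg.lstsq(A,(W**2).sum(1),rcond=None)[0]; C=s[:2]; print("centre",C,"r",np.sqrt(s[2]+C@C))
# check with the wider orange band outer contour
o=cv2.convexHull(max(cv2.findContours(k,cv2.RETR_EXTERNAL,cv2.CHAIN_APPROX_NONE)[0],key=cv2.contourArea))
P=np.array([at_z(f,p[0],.025)[:2] for p in o]); print("bbox ctr top",(P.max(0)+P.min(0))/2,P.max(0)-P.min(0))
for q in[(288,478),(332,503),(310,490.5)]:
    d=at_z(f,px(*q),.025)[:2]-C; print(q,np.hypot(*d),np.degrees(np.arctan2(d[1],d[0])))
for q in [(305,420),(343,447)]: # inner corners
    d=at_z(f,px(*q),.025)[:2]-C; print(q,np.hypot(*d),np.degrees(np.arctan2(d[1],d[0])))
# arbor from f0 top: key direction guess; hub centre
```

```text
centre [0.50514666 0.04236054] r 0.02410410082110204
bbox ctr top [0.50424777 0.04370351] [0.06249607 0.063867  ]
(288, 478) 0.020233173177237634 -97.512280480579
(332, 503) 0.019836089066461306 -70.0270063602121
(310, 490.5) 0.01946159454399811 -83.93885859468064
(305, 420) 0.011757592588570988 -128.20284965859793
(343, 447) 0.008917798395580757 -80.81127912756624
```

Emit:
{"method": "jog_arm", "body": {
  "rows": [
    [[-0.13,-0.053,0.3,0,0,0,-1],[-0.13,-0.053,0.6,0,0,0,-1],[-0.13,-0.053,0.9,0,0,0,-1],[-0.13,-0.053,0.9,0,0,0,-1],[-0.13,-0.053,0.9,0,0,0,-1],[-0.13,-0.053,0.9,0,0,0,-1]]
  ]
}}

```text
time_s: 11.13
tool_pos: [0.5064, 0.0445, 0.0935]
tcp_rot: [3.139, 0.001, 2.27]
ft_force: [1.2, -0.1, -0.2]
grip_width: 0.0855
```

Run:
```python
from rig import readout
from h import *
s=readout.observe(); print(s["tool_pos"],s["tcp_rot"]); print(R.from_euler("xyz",s["tcp_rot"]).inv().apply(np.array([.5051,.0424,.012])-s["tool_pos"])/.12)
```

```text
[0.50636731 0.04453172 0.09354882] [3.13935805e+00 6.06262283e-04 2.27014584e+00]
[-0.00638407 -0.02103567  0.67953216]
```

Emit:
{"method": "jog_arm", "body": {
  "rows": [
    [[-0.006,-0.02,0.3,0,0,0,-1],[-0.006,-0.02,0.55,0,0,0,-1],[-0.006,-0.02,0.68,0,0,0,-1],[-0.006,-0.02,0.68,0,0,0,-1],[-0.006,-0.02,0.68,0,0,0,-1],[-0.006,-0.02,0.68,0,0,0,1],[-0.006,-0.02,0.68,0,0,0,1],[-0.006,-0.02,0.68,0,0,0,1],[-0.006,-0.02,0.68,0,0,0,1],[-0.006,-0.02,0.68,0,0,0,1],[-0.006,-0.02,0.68,0,0,0,1],[-0.006,-0.02,0.68,0,0,0,1],[-0.006,-0.02,0.68,0,0,0,1]]
  ],
  "force": 40
}}

```text
time_s: 12.22
tool_pos: [0.5051, 0.0419, 0.0129]
tcp_rot: [3.14, 0.003, 2.27]
ft_force: [-1.7, -0.6, 10.5]
grip_width: 0.058
```

Emit:
{"method": "jog_arm", "body": {
  "rows": [
    [[0,0,-0.2,0,0,0,1],[0,0,-0.5,0,0,0,1],[0,0,-0.8,0,0,0,1],[0,0,-1,0,0,0,1],[0,0,-1,0,0,0,1],[0,0,-1,0,0,0,1]]
  ]
}}

```text
time_s: 12.72
tool_pos: [0.5045, 0.0417, 0.1321]
tcp_rot: [3.139, 0.003, 2.27]
ft_force: [0.5, -0.4, -3.9]
grip_width: 0.058
```

Run:
```python
from rig import readout
from h import *
s=readout.observe(); p=s["tool_pos"]; e=s["tcp_rot"]; print(p,e,s["grip_width"]); D=np.pi
t=np.array([.5243-.10*.831,-.1937-.10*.556,.20])
plan(p,[D,0,e[2]],[([.47,-.03,.2],[D,0,np.radians(80)]),(t,[D,0,np.radians(33.8)])])
```

```text
[0.50450215 0.04168977 0.13206872] [3.13947286 0.00318197 2.26980303] 0.05797837438117738
2 [-0.136, -0.302, -0.283, -0.0, -0.0, 0.834] rows>=4
2 [-0.251, -0.216, -0.283, -0.0, -0.0, 0.834] rows>=4
--
2 [-0.921, 0.04, 0.0, -0.0, -0.0, 0.77] rows>=4
2 [-0.831, 0.398, 0.0, 0.0, -0.0, 0.77] rows>=4
--
```

Emit:
{"method": "jog_arm", "body": {
  "rows": [
    [[-0.07,-0.15,-0.14,0,0,0.24,1],[-0.136,-0.302,-0.283,0,0,0.48,1],[-0.136,-0.302,-0.283,0,0,0.7,1],[-0.136,-0.302,-0.283,0,0,0.834,1],[-0.136,-0.302,-0.283,0,0,0.834,1]]
  ]
}}

```text
time_s: 13.13
tool_pos: [0.4853, 0.0052, 0.1633]
tcp_rot: [-3.139, 0.001, 1.832]
ft_force: [-0.1, 0.1, -1.8]
grip_width: 0.0579
```

Emit:
{"method": "jog_arm", "body": {
  "rows": [
    [[-0.1,-0.1,-0.1,0,0,0.24,1],[-0.2,-0.2,-0.2,0,0,0.48,1],[-0.25,-0.216,-0.283,0,0,0.7,1],[-0.25,-0.216,-0.283,0,0,0.834,1],[-0.25,-0.216,-0.283,0,0,0.834,1]]
  ]
}}

```text
time_s: 13.55
tool_pos: [0.4687, -0.03, 0.1978]
tcp_rot: [-3.14, 0.001, 1.397]
ft_force: [-0.1, 0.9, -3.3]
grip_width: 0.0581
```

Emit:
{"method": "jog_arm", "body": {
  "rows": [
    [[-0.23,0.01,0,0,0,0.2,1],[-0.46,0.02,0,0,0,0.4,1],[-0.69,0.03,0,0,0,0.6,1],[-0.92,0.04,0,0,0,0.77,1],[-0.92,0.04,0,0,0,0.77,1]]
  ]
}}

```text
time_s: 13.97
tool_pos: [0.453, -0.1449, 0.1966]
tcp_rot: [-3.139, 0.004, 0.987]
ft_force: [-0.4, -1.8, -2.8]
grip_width: 0.0582
```

Emit:
{"method": "jog_arm", "body": {
  "rows": [
    [[-0.2,0.1,0,0,0,0.2,1],[-0.42,0.2,0,0,0,0.4,1],[-0.63,0.3,0,0,0,0.6,1],[-0.83,0.4,0,0,0,0.77,1],[-0.83,0.4,0,0,0,0.77,1],[-0.83,0.4,0,0,0,0.77,1],[-0.83,0.4,0,0,0,0.77,1],[-0.83,0.4,0,0,0,0.77,1]]
  ]
}}

```text
time_s: 14.63
tool_pos: [0.441, -0.247, 0.1977]
tcp_rot: [-3.14, 0.0, 0.595]
ft_force: [-0.3, -0.1, -2.9]
grip_width: 0.0578
```

Run:
```python
from rig import viewer,readout
from h import *
F={n:viewer.grab_frame(n) for n in ("wrist","top","scene")}; F["s"]=s=readout.observe()
pickle.dump(F,open("f4.pkl","wb")); print(s["tool_pos"],s["tcp_rot"],s["qpos"].round(2),s["grip_width"])
cv2.imwrite("pics/w4.png",crop(F["wrist"]["img"][:,:,::-1],160,60,320,240,2.5))
```

```text
[ 0.44115233 -0.24761101  0.19832153] [-3.14140168e+00 -3.45933177e-05  5.93794648e-01] [ 0.87  0.27 -0.52  1.94  0.16  0.97 -0.71] 0.05786380572819331
```

View pics/w4.png

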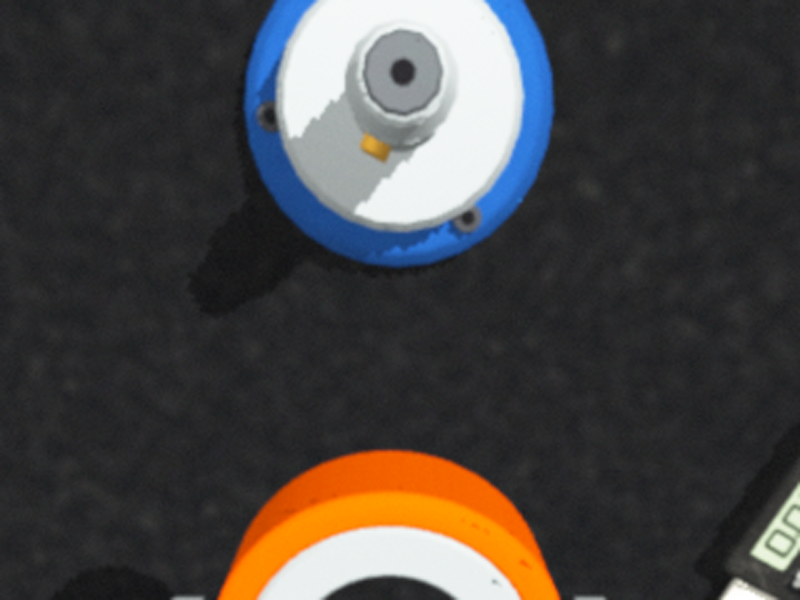

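The wrist crop (2.5x, origin (160,60)) shows the arbor with its thread top centred at (402,72) and the key top at about (375,148). The held ring is level at the bottom of the crop. I'll measure both in this one camera.

Run:
```python
from h import *
from scipy.optimize import least_squares
F=pickle.load(open("f4.pkl","rb")); f=F["wrist"]; img=f["img"]; s=F["s"]; hsv=cv2.cvtColor(img,cv2.COLOR_RGB2HSV)
px=lambda x,y:(160+(x+.5)/2.5-.5,60+(y+.5)/2.5-.5)
def circ(W,r=None):
    if r: 
        q=least_squares(lambda c:np.hypot(*(W-c).T)-r,W.mean(0),loss="soft_l1",f_scale=.0005); return q.x,np.abs(q.fun).mean()
    A=np.c_[2*W,np.ones(len(W))]; q=np.linalg.lstsq(A,(W**2).sum(1),rcond=None)[0]; return q[:2],np.sqrt(q[2]+q[:2]@q[:2])
def edge(mask,uv,z):
    c=max(cv2.findContours(comp(mask,uv),cv2.RETR_EXTERNAL,cv2.CHAIN_APPROX_NONE)[0],key=cv2.contourArea)
    return np.array([at_z(f,p[0],z)[:2] for p in cv2.convexHull(c)])
blue=cv2.inRange(hsv,(100,130,60),(125,255,255)); W=edge(blue,px(400,100),.012); print("foot",circ(W),circ(W,.054))
# top of thread: ellipse by eye: x 363..443, y 31..115 -> centre
for q in [(402,72)]: print("thread top",at_z(f,px(*q),.112)[:2])
# knife: points by eye on its rim, top edge z=.031
K=np.array([at_z(f,px(*q),.031)[:2] for q in [(277,105),(520,75),(521,120),(495,185),(440,222),(360,215),(310,180)]]); print("knife",circ(K),circ(K,.0405))
g=edge(blue,px(400,100),.012); 
A=circ(W,.054)[0]
for nm,C in (("foot",circ(W,.054)[0]),("thread",at_z(f,px(402,72),.112)[:2])):
  for q in[(361,142),(386,154),(374,148)]:
    d=at_z(f,px(*q),.077)[:2]-C; print(nm,"key",np.hypot(*d).round(4),np.degrees(np.arctan2(d[1],d[0])).round(1))
# ring in hand
zt=s["tool_pos"][2]-.0129+.025
h=s["tool_pos"]; M=R.from_euler("xyz",s["tcp_rot"]).as_matrix()
u=proj(f,[h[0],h[1],zt])[0]; print("ring px",u)
w=((img.min(axis=2)>150)&(hsv[:,:,1]<40)).astype(np.uint8); 
cc=comp(w,u); vv,uu=np.nonzero(cc); print(uu.min(),uu.max(),vv.min(),vv.max())
P=np.array([at_z(f,(a,b),zt)[:2] for a in uu[:0] for b in []]) if 0 else None
# left/right/top extremes via hull points with row<330
c=max(cv2.findContours(cc,cv2.RETR_EXTERNAL,cv2.CHAIN_APPROX_NONE)[0],key=cv2.contourArea); H=cv2.convexHull(c)[:,0]
W=np.array([at_z(f,p,zt)[:2] for p in H if p[1]<u[1]-3]); 
for r in(None,.0241,.0245): 
    C,e=circ(W,r); print("ring",C,e,"in tool",M.T[:2,:2]@(C-h[:2]))
I=img[:,:,::-1].copy()
for q in H: cv2.circle(I,tuple(int(v) for v in q),1,(0,255,0),-1)
cv2.imwrite("pics/w5.png",crop(I,200,220,240,180,3.3))
```

```text
foot (array([ 0.52777537, -0.19219687]), np.float64(0.05316500109536654)) (array([ 0.52739227, -0.19261734]), np.float64(0.0007605102256780213))
thread top [ 0.52776689 -0.1919759 ]
knife (array([ 0.52892405, -0.19240878]), np.float64(0.03926399564667948)) (array([ 0.53031692, -0.19164001]), np.float64(0.0009861851487131484))
foot key 0.0173 173.9
foot key 0.0169 -160.4
foot key 0.0166 -173.0
thread key 0.0176 176.1
thread key 0.0175 -158.9
thread key 0.0171 -171.0
ring px [316.75040505 331.22451072]
306 318 329 355Traceback (most recent call last):
  File "<stdin>", line 33, in <module>
  File "<stdin>", line 8, in circ
    return umr_sum(a, axis, dtype, out, keepdims, initial, where)
numpy.exceptions.AxisError: axis 1 is out of bounds for array of dimension 1
```

Run:
```python
from h import *
from scipy.optimize import least_squares
F=pickle.load(open("f4.pkl","rb")); f=F["wrist"]; img=f["img"]; s=F["s"]; hsv=cv2.cvtColor(img,cv2.COLOR_RGB2HSV)
C0=np.array([.5277,-.1921])
u=proj(f,[*C0,.06])[0]; m=np.zeros(img.shape[:2],np.uint8); a,b=int(u[0]),int(u[1]); 
g=cv2.inRange(hsv,(15,110,80),(28,255,255)); m[b-40:b+60,a-50:a+50]=g[b-40:b+60,a-50:a+50]
v,uu=np.nonzero(m); print(len(v),uu.mean(),v.mean())
G=np.array([at_z(f,p,.077)[:2] for p in zip(uu,v)])-C0; an=np.degrees(np.arctan2(G[:,1],G[:,0]))%360; rr=np.hypot(*G.T)
cg=G.mean(0); print("key centroid ang",np.degrees(np.arctan2(cg[1],cg[0])),"r",rr.min(),rr.max(),"ang",an.min(),an.max())
d=cg/np.hypot(*cg); lat=G@[-d[1],d[0]]; print("lateral",lat.min(),lat.max())
zt=s["tool_pos"][2]-.0129+.025; h=s["tool_pos"]; M=R.from_euler("xyz",s["tcp_rot"]).as_matrix()
# orange outer top-face rim vs white: white->orange boundary, scan rays from ring centre in pixels (upper half)
c=proj(f,[h[0],h[1],zt])[0]; W=[]
for t in np.radians(np.arange(-175,-4,5)):
    k=np.arange(20,80,.25); p=c+np.c_[np.cos(t)*k,np.sin(t)*k]
    S=cv2.remap(hsv[:,:,1].astype(np.float32),p[:,:1].astype(np.float32),p[:,1:].astype(np.float32),1)[:,0]
    j=np.nonzero((S[:-1]<120)&(S[1:]>=120))[0]
    if len(j): W.append(at_z(f,p[j[-1]],zt)[:2])
W=np.array(W); print(len(W))
for r in(.0241,.0245,.025):
    q=least_squares(lambda c:np.hypot(*(W-c).T)-r,h[:2],loss="soft_l1",f_scale=.0005); print(r,q.x,np.abs(q.fun).mean(),"tool xy",(M.T@np.r_[q.x-h[:2],0])[:2])
q=least_squares(lambda c:np.hypot(*(W-c[:2]).T)-c[2],[*h[:2],.024],loss="soft_l1",f_scale=.0005); print(q.x,"tool xy",(M.T@np.r_[q.x[:2]-h[:2],0])[:2])
cv2.imwrite("pics/w5.png",crop(img[:,:,::-1],200,220,240,180,3.3))
```

```text
72 309.55555555555554 118.43055555555556
key centroid ang -171.30653990763793 r 0.014643200721759954 0.01883712671932621 ang 175.27662325687757 202.29145961825606
lateral -0.0038844357108524068 0.003856916834284305
35
0.0241 [ 0.44299529 -0.24557176] 0.00012587763803232512 tool xy [ 0.00266847 -0.00065902]
0.0245 [ 0.44258885 -0.24585194] 0.00025852752699936037 tool xy [ 0.00217484 -0.00065421]
0.025 [ 0.44208751 -0.24618649] 0.0004226870271598418 tool xy [ 0.00157213 -0.00065743]
[ 0.44335615 -0.24532129  0.02374949] tool xy [ 0.0031077  -0.00066471]
```

View pics/w5.png

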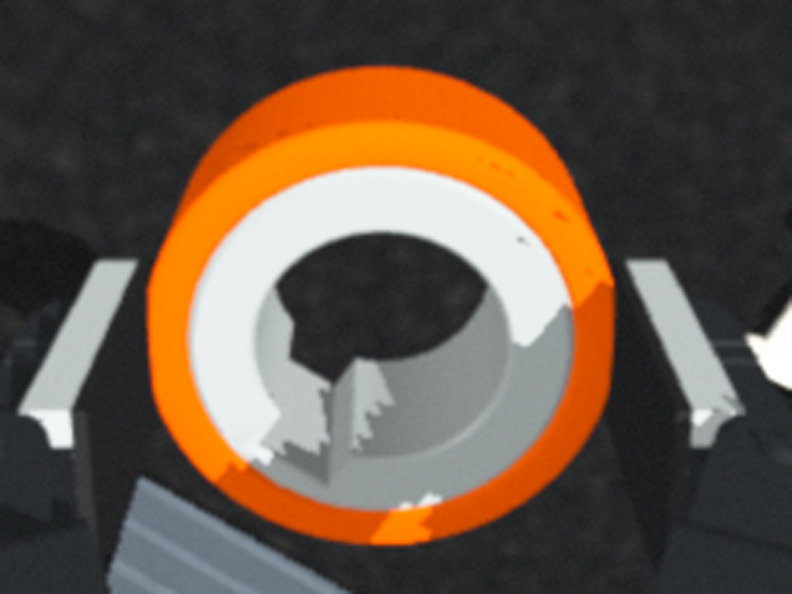

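Run:
```python
from h import *
from scipy.optimize import least_squares
F=pickle.load(open("f4.pkl","rb")); f=F["wrist"]; img=f["img"]; s=F["s"]; hsv=cv2.cvtColor(img,cv2.COLOR_RGB2HSV)
h=s["tool_pos"]; M=R.from_euler("xyz",s["tcp_rot"]).as_matrix()
c=np.array([200+381/3.3,220+338/3.3]); P=[]
for t in np.radians(np.arange(-180,180,5)):
    k=np.arange(25,75,.25); p=c+np.c_[np.cos(t)*k,np.sin(t)*k]
    S=cv2.remap(hsv[:,:,1].astype(np.float32),p[:,:1].astype(np.float32),p[:,1:].astype(np.float32),1)[:,0]
    j=np.nonzero((S[:-1]<120)&(S[1:]>=120))[0]
    if len(j): P.append(p[j[0]])
P=np.array(P)
def fun(q):
    z=q[3]; W=np.array([at_z(f,p,z)[:2] for p in P]); return np.hypot(*(W-q[:2]).T)-q[2]
for zt in (None,.206,.2085,.2104,.212):
    if zt is None: q=least_squares(lambda x:fun([x[0],x[1],.0241,x[2]]),[*h[:2],.21],loss="soft_l1",f_scale=.0005); Z=q.x[2]; C=q.x[:2]
    else: q=least_squares(lambda x:fun([*x,zt]),[*h[:2],.024],loss="soft_l1",f_scale=.0005); Z=zt; C=q.x[:2]
    print(zt,q.x.round(4),np.abs(q.fun).mean().round(5),"tool xy",(M.T@np.r_[C-h[:2],0])[:2].round(4))
    if zt in(None,.2104):
      for a in (176,180,184):
        d=np.array([np.cos(np.radians(a)),np.sin(np.radians(a))]); n=np.array([-d[1],d[0]])
        Q=[[*(C+r*d+l*n),Z] for r,l in((.0198,.0055),(.0198,-.0055),(.015,.0055),(.015,-.0055))]
        print(a,((proj(f,Q)-[200,220])*3.3).round(0).tolist())
```

```text
None [ 0.4424 -0.2459  0.2086] 6e-05 tool xy [ 0.002  -0.0007]
176 [[319.0, 475.0], [251.0, 430.0], [341.0, 450.0], [273.0, 404.0]]
180 [[329.0, 478.0], [258.0, 437.0], [350.0, 452.0], [278.0, 410.0]]
184 [[340.0, 481.0], [266.0, 444.0], [358.0, 453.0], [284.0, 416.0]]
0.206 [ 0.4412 -0.2467  0.0246] 6e-05 tool xy [ 0.0005 -0.0007]
0.2085 [ 0.4424 -0.2459  0.0241] 6e-05 tool xy [ 0.002  -0.0007]
0.2104 [ 0.4433 -0.2453  0.0238] 6e-05 tool xy [ 0.0031 -0.0007]
176 [[318.0, 477.0], [249.0, 431.0], [341.0, 451.0], [271.0, 405.0]]
180 [[329.0, 480.0], [256.0, 438.0], [349.0, 453.0], [277.0, 411.0]]
184 [[339.0, 483.0], [264.0, 446.0], [358.0, 455.0], [282.0, 417.0]]
0.212 [ 0.4441 -0.2448  0.0235] 5e-05 tool xy [ 0.004  -0.0007]
```

```bash
cat >> h.py <<'E'
from scipy.optimize import least_squares
def rim(f,c,lo,hi):
    hsv=cv2.cvtColor(f["img"],cv2.COLOR_RGB2HSV); P=[]
    for t in np.radians(np.arange(-180,180,5)):
        k=np.arange(lo,hi,.25); p=c+np.c_[np.cos(t)*k,np.sin(t)*k]
        S=cv2.remap(hsv[:,:,1].astype(np.float32),p[:,:1].astype(np.float32),p[:,1:].astype(np.float32),1)[:,0]
        j=np.nonzero((S[:-1]<120)&(S[1:]>=120))[0]
        if len(j): P.append(p[j[0]])
    return np.array(P)
def fitc(f,P,z,g,r=None):
    "circle fit at height z; with r given, z is fitted"
    def fun(x):
        W=np.array([at_z(f,p,z if r is None else x[2])[:2] for p in P]); return np.hypot(*(W-x[:2]).T)-(x[2] if r is None else r)
    q=least_squares(fun,[*g,.024 if r is None else z],loss="soft_l1",f_scale=.0005); return q.x,np.abs(q.fun).mean()
E
python3 - <<'E'
from h import *
f=pickle.load(open("f3.pkl","rb"))["wrist"]
P=rim(f,np.array([235+367/5,157+404/5]),18,45); x,e=fitc(f,P,.025,[.505,.042]); print(x,e)
F=pickle.load(open("f4.pkl","rb"));f=F["wrist"];h=F["s"]["tool_pos"];M=R.from_euler("xyz",F["s"]["tcp_rot"]).as_matrix()
P=rim(f,np.array([200+381/3.3,220+338/3.3]),25,75); y,e=fitc(f,P,.21,h[:2],x[2]); print(y,e,(M.T@np.r_[y[:2]-h[:2],0]))
E
```

```text
[0.50506411 0.04240215 0.02455468] 6.792498105061462e-05
[ 0.44127499 -0.24667082  0.20614558] 5.703808865097655e-05 [ 6.27708414e-04 -7.10621280e-04  1.57426929e-07]
```

Emit:
{"method": "jog_arm", "body": {
  "rows": [
    [[0.2,0,0,0,0,-0.1,1],[0.4,0.01,0,0,0,-0.2,1],[0.6,0.02,0,0,0,-0.29,1],[0.8,0.027,0,0,0,-0.29,1],[0.853,0.027,0,0,0,-0.29,1],[0.853,0.027,0,0,0,-0.29,1],[0.853,0.027,0,0,0,-0.29,1]]
  ]
}}

```text
time_s: 15.37
tool_pos: [0.5272, -0.1943, 0.1981]
tcp_rot: [-3.141, 0.001, 0.744]
ft_force: [-0.6, -0.4, -3.5]
grip_width: 0.0583
```

Emit:
{"method": "jog_arm", "body": {
  "rows": [
    [[0,0,0.2,0,0,0,1],[0,0,0.4,0,0,0,1],[0,0,0.4,0,0,0,1],[0,0,0.4,0,0,0,1],[0,0,0.4,0,0,0,1]]
  ]
}}

```text
time_s: 15.78
tool_pos: [0.5279, -0.1953, 0.1515]
tcp_rot: [3.14, -0.0, 0.742]
ft_force: [0.3, 0.8, -3.0]
grip_width: 0.058
```

Run:
```python
from rig import viewer,readout
from h import *
F={"wrist":viewer.grab_frame("wrist")}; F["s"]=s=readout.observe(); pickle.dump(F,open("f5.pkl","wb"))
f=F["wrist"];h=s["tool_pos"];M=R.from_euler("xyz",s["tcp_rot"]).as_matrix(); print(h,np.degrees(s["tcp_rot"]),s["grip_width"])
P=rim(f,np.array([200+381/3.3,220+338/3.3]),25,75); y,e=fitc(f,P,h[2]+.008,h[:2],.02455); print(y,e,(M.T@np.r_[y[:2]-h[:2],0]))
cv2.imwrite("pics/w6.png",crop(f["img"][:,:,::-1],200,220,240,180,3.3))
```

```text
[ 0.52838046 -0.19519012  0.15197352] [ 1.79851421e+02 -5.17015382e-02  4.25085168e+01] 0.05775458489065984
[ 0.52827781 -0.19491101  0.16029643] 5.967298446003592e-05 [ 1.12921047e-04 -2.75111349e-04 -6.11524176e-07]
```

View pics/w6.png

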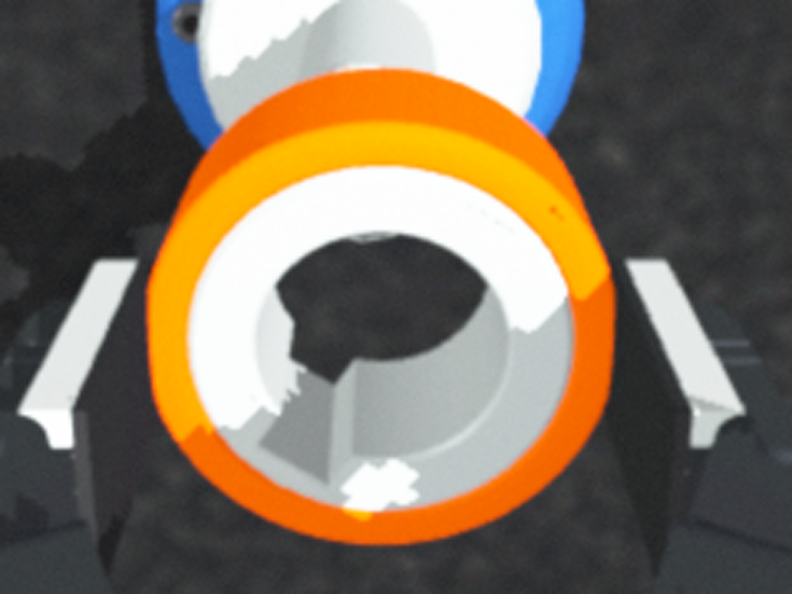

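Run:
```python
from h import *
def foot(f,c0):
    hsv=cv2.cvtColor(f["img"],cv2.COLOR_RGB2HSV); b=cv2.inRange(hsv,(100,130,60),(125,255,255)); c=proj(f,[*c0,.014])[0]; P=[]
    for t in np.radians(np.arange(0,360,3)):
        k=np.arange(30,140,.25); p=c+np.c_[np.cos(t)*k,np.sin(t)*k]
        S=cv2.remap(b.astype(np.float32),p[:,:1].astype(np.float32),p[:,1:].astype(np.float32),1)[:,0]
        O=cv2.remap(omask(f).astype(np.float32),p[:,:1].astype(np.float32),p[:,1:].astype(np.float32),1)[:,0]
        j=np.nonzero((S[:-1]>127)&(S[1:]<=127))[0]
        if len(j) and O[j[-1]:j[-1]+16].max()<50: P.append(p[j[-1]])
    P=np.array(P); out=[]
    for z in(.0,.007,.014):
        W=np.array([at_z(f,p,z)[:2] for p in P])
        q=least_squares(lambda x:np.hypot(*(W-x[:2]).T)-x[2],[*c0,.054],loss="soft_l1",f_scale=.0005); out.append((z,len(P),q.x.round(4),np.abs(q.fun).mean().round(5)))
    return out
for n in("f4","f5"):
    F=pickle.load(open(n+".pkl","rb")); f=F["wrist"]; print(n,foot(f,[.5277,-.192]))
f=F["wrist"]
C=np.array([.5277,-.192])
M=R.from_euler("xyz",F["s"]["tcp_rot"]).as_matrix(); X,Y=M[:2,0],M[:2,1]
for z,r in((.112,.011),(.097,.011),(.091,.015)):
    print(z,[((proj(f,[*(C+r*d),z])[0]-[200,220])*3.3).round(0).tolist() for d in(-X,X,-Y,Y)])
```

```text
f4 [(0.0, 120, array([ 0.5286, -0.1917,  0.0551]), np.float64(0.00019)), (0.007, 120, array([ 0.5282, -0.192 ,  0.0539]), np.float64(0.00019)), (0.014, 120, array([ 0.5277, -0.1922,  0.0528]), np.float64(0.00018))]
f5 [(0.0, 81, array([ 0.5269, -0.1928,  0.0553]), np.float64(0.00018)), (0.007, 81, array([ 0.5283, -0.1916,  0.054 ]), np.float64(0.00018)), (0.014, 81, array([ 0.5296, -0.1904,  0.0526]), np.float64(0.00017))]
0.112 [[364.0, 249.0], [363.0, 126.0], [297.0, 189.0], [430.0, 189.0]]
0.097 [[365.0, 213.0], [364.0, 98.0], [303.0, 157.0], [426.0, 156.0]]
0.091 [[365.0, 220.0], [364.0, 66.0], [283.0, 145.0], [447.0, 145.0]]
```

Emit:
{"method": "jog_arm", "body": {
  "rows": [
    [[0.017,-0.017,0,0,0,0,1],[0.017,-0.017,0.08,0,0,0,1],[0.017,-0.017,0.15,0,0,0,1],[0.017,-0.017,0.22,0,0,0,1],[0.017,-0.017,0.3,0,0,0,1],[0.017,-0.017,0.3,0,0,0,1],[0.017,-0.017,0.3,0,0,0,1]]
  ]
}}

```text
time_s: 16.42
tool_pos: [0.5272, -0.1914, 0.1133]
tcp_rot: [-3.14, 0.001, 0.743]
ft_force: [-0.4, 1.0, -2.9]
grip_width: 0.0584
```

Run:
```python
from rig import viewer,readout
from h import *
F={"wrist":viewer.grab_frame("wrist")}; F["s"]=s=readout.observe(); pickle.dump(F,open("f6.pkl","wb"))
f=F["wrist"];h=s["tool_pos"]; print(h,np.degrees(s["tcp_rot"]),s["grip_width"],s["ft_force"])
cv2.imwrite("pics/w7.png",crop(f["img"][:,:,::-1],220,240,200,150,4))
C=np.array([.5281,-.1917]);M=R.from_euler("xyz",s["tcp_rot"]).as_matrix(); X,Y=M[:2,0],M[:2,1]
for nm,C,z,r in(("thread",C,.112,.011),("bore",h[:2],h[2]+.0121,.016),("bore-3",h[:2],h[2]+.0085,.016)):
    print(nm,[((proj(f,[*(C+r*d),z])[0]-[220,240])*4).round(0).tolist() for d in(-X,X,-Y,Y)])
```

```text
[ 0.52780035 -0.19148516  0.11399547] [-1.79969765e+02  9.62551873e-03  4.25600345e+01] 0.058013683794448594 [-0.34570875 -0.28530947 -2.90909508]
thread [[387.0, 380.0], [387.0, 203.0], [289.0, 293.0], [486.0, 293.0]]
bore [[384.0, 494.0], [384.0, 217.0], [228.0, 360.0], [541.0, 360.0]]
bore-3 [[384.0, 473.0], [384.0, 202.0], [231.0, 342.0], [537.0, 342.0]]
```

View pics/w7.png

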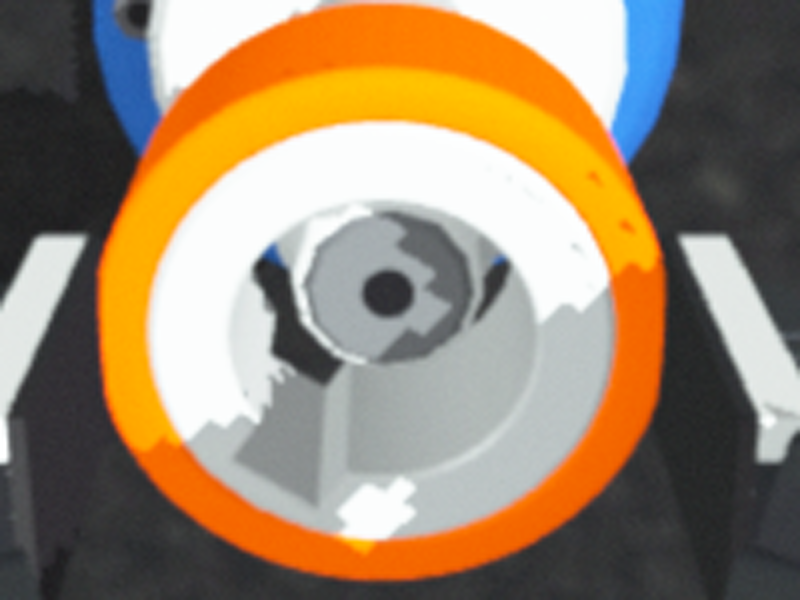

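The thread shows inside the bore, centred at about (388,292), and the ring bore spans x 230 to 538 and y 203 to 472. It is aligned to about 1 mm. I'll make a small trim and descend gently while watching force.

Emit:
{"method": "jog_arm", "body": {
  "rows": [
    [[-0.007,0.003,0,0,0,0,1],[-0.007,0.003,0.03,0,0,0,1],[-0.007,0.003,0.05,0,0,0,1],[-0.007,0.003,0.08,0,0,0,1],[-0.007,0.003,0.1,0,0,0,1],[-0.007,0.003,0.1,0,0,0,1],[-0.007,0.003,0.1,0,0,0,1]]
  ]
}}

```text
time_s: 17.05
tool_pos: [0.5273, -0.1924, 0.1022]
tcp_rot: [-3.141, 0.0, 0.743]
ft_force: [-0.4, 0.1, -3.9]
grip_width: 0.0579
```

Emit:
{"method": "jog_arm", "body": {
  "rows": [
    [[0,0,0.02,0,0,0,1],[0,0,0.04,0,0,0,1],[0,0,0.04,0,0,0,1]]
  ]
}}

```text
time_s: 17.3
tool_pos: [0.5272, -0.1924, 0.0972]
tcp_rot: [-3.141, 0.0, 0.743]
ft_force: [-0.4, -0.3, -2.3]
grip_width: 0.058
```

Emit:
{"method": "jog_arm", "body": {
  "rows": [
    [[0,0,0.02,0,0,0,1],[0,0,0.04,0,0,0,1],[0,0,0.04,0,0,0,1]]
  ]
}}

```text
time_s: 17.55
tool_pos: [0.5271, -0.1924, 0.0923]
tcp_rot: [-3.141, 0.0, 0.743]
ft_force: [0.7, -1.0, -3.4]
grip_width: 0.0581
```

No contact force with the ring already on the 30 mm shaft. Next is the key, top at 77 mm.

Emit:
{"method": "jog_arm", "body": {
  "rows": [
    [[0,0,0.02,0,0,0,1],[0,0,0.04,0,0,0,1],[0,0,0.04,0,0,0,1]]
  ]
}}

```text
time_s: 17.8
tool_pos: [0.5271, -0.1924, 0.0875]
tcp_rot: [-3.141, 0.0, 0.743]
ft_force: [0.2, 0.2, -3.7]
grip_width: 0.0581
```

Emit:
{"method": "jog_arm", "body": {
  "rows": [
    [[0,0,0.02,0,0,0,1],[0,0,0.04,0,0,0,1],[0,0,0.04,0,0,0,1]]
  ]
}}

```text
time_s: 18.05
tool_pos: [0.5271, -0.1924, 0.0827]
tcp_rot: [-3.141, 0.0, 0.743]
ft_force: [-0.3, 0.7, -3.1]
grip_width: 0.058
```

Past the key top with no force, so the keyway is on the key. I'll carry on down.

Emit:
{"method": "jog_arm", "body": {
  "rows": [
    [[0,0,0.04,0,0,0,1],[0,0,0.08,0,0,0,1],[0,0,0.12,0,0,0,1],[0,0,0.12,0,0,0,1]]
  ]
}}

```text
time_s: 18.38
tool_pos: [0.5266, -0.1923, 0.0675]
tcp_rot: [-3.14, 0.001, 0.743]
ft_force: [-0.8, -0.3, -3.1]
grip_width: 0.0579
```

Emit:
{"method": "jog_arm", "body": {
  "rows": [
    [[0,0,0.04,0,0,0,1],[0,0,0.08,0,0,0,1],[0,0,0.11,0,0,0,1],[0,0,0.11,0,0,0,1]]
  ]
}}

```text
time_s: 18.72
tool_pos: [0.5268, -0.1923, 0.0546]
tcp_rot: [-3.14, 0.001, 0.743]
ft_force: [-0.1, 0.5, -3.5]
grip_width: 0.058
```

Emit:
{"method": "jog_arm", "body": {
  "rows": [
    [[0,0,0.02,0,0,0,1],[0,0,0.04,0,0,0,1],[0,0,0.04,0,0,0,1]]
  ]
}}

```text
time_s: 18.97
tool_pos: [0.5272, -0.1924, 0.0504]
tcp_rot: [-3.141, 0.0, 0.743]
ft_force: [0.7, 1.3, -3.8]
grip_width: 0.0581
```

Emit:
{"method": "jog_arm", "body": {
  "rows": [
    [[0,0,0.01,0,0,0,1],[0,0,0.02,0,0,0,1],[0,0,0.02,0,0,0,1]]
  ]
}}

```text
time_s: 19.22
tool_pos: [0.5274, -0.1924, 0.0483]
tcp_rot: [3.142, 0.0, 0.743]
ft_force: [0.5, 0.6, -2.8]
grip_width: 0.0578
```

Emit:
{"method": "jog_arm", "body": {
  "rows": [
    [[0,0,0.01,0,0,0,1],[0,0,0.02,0,0,0,1],[0,0,0.02,0,0,0,1]]
  ]
}}

```text
time_s: 19.47
tool_pos: [0.5273, -0.1924, 0.0458]
tcp_rot: [-3.141, 0.0, 0.743]
ft_force: [-0.9, -0.5, -3.1]
grip_width: 0.058
```

Emit:
{"method": "jog_arm", "body": {
  "rows": [
    [[0,0,0.005,0,0,0,1],[0,0,0.01,0,0,0,1],[0,0,0.01,0,0,0,1]]
  ]
}}

```text
time_s: 19.72
tool_pos: [0.5274, -0.1924, 0.0447]
tcp_rot: [3.142, 0.0, 0.743]
ft_force: [0.2, -0.0, -3.4]
grip_width: 0.0583
```

Emit:
{"method": "jog_arm", "body": {
  "rows": [
    [[0,0,0.005,0,0,0,1],[0,0,0.008,0,0,0,1],[0,0,0.008,0,0,0,1]]
  ]
}}

```text
time_s: 19.97
tool_pos: [0.5276, -0.1924, 0.0441]
tcp_rot: [3.141, -0.0, 0.743]
ft_force: [-0.9, 0.3, -0.8]
grip_width: 0.0582
```

Emit:
{"method": "jog_arm", "body": {
  "rows": [
    [[0,0,0.005,0,0,0,1],[0,0,0.005,0,0,0,1],[0,0,0.005,0,0,0,1]]
  ]
}}

```text
time_s: 20.22
tool_pos: [0.5276, -0.1924, 0.044]
tcp_rot: [3.141, 0.0, 0.743]
ft_force: [-2.9, 0.2, 5.8]
grip_width: 0.058
```

Firm contact at TCP z 0.044, which matches the seat (0.031 + 0.013). Releasing and retreating straight up.

Emit:
{"method": "jog_arm", "body": {
  "rows": [
    [[0,0,0,0,0,0,-1],[0,0,0,0,0,0,-1],[0,0,0,0,0,0,-1],[0,0,0,0,0,0,-1],[0,0,0,0,0,0,-1],[0,0,0,0,0,0,-1],[0,0,0,0,0,0,-1],[0,0,0,0,0,0,-1]]
  ]
}}

```text
time_s: 20.88
tool_pos: [0.5275, -0.1925, 0.0433]
tcp_rot: [3.141, -0.0, 0.743]
ft_force: [0.3, 0.6, -0.7]
grip_width: 0.0855
```

Emit:
{"method": "jog_arm", "body": {
  "rows": [
    [[0,0,-0.15,0,0,0,-1],[0,0,-0.35,0,0,0,-1],[0,0,-0.6,0,0,0,-1],[0,0,-0.85,0,0,0,-1],[0,0,-1,0,0,0,-1],[0,0,-1,0,0,0,-1]]
  ]
}}

```text
time_s: 21.38
tool_pos: [0.5303, -0.1929, 0.1677]
tcp_rot: [3.134, -0.004, 0.743]
ft_force: [0.9, -0.1, 0.4]
grip_width: 0.0853
```

Emit:
{"method": "jog_arm", "body": {
  "rows": [
    [[-0.2,0,-0.2,0,0,0,-1],[-0.5,0,-0.4,0,0,0,-1],[-0.7,0,-0.5,0,0,0,-1],[-0.7,0,-0.5,0,0,0,-1],[-0.7,0,-0.5,0,0,0,-1],[-0.7,0,-0.5,0,0,0,-1]]
  ]
}}

```text
time_s: 21.88
tool_pos: [0.4655, -0.2485, 0.2224]
tcp_rot: [-3.14, -0.0, 0.743]
ft_force: [0.1, 0.3, -0.6]
grip_width: 0.0856
```

Run:
```python
from rig import viewer,readout
from h import *
F={n:viewer.grab_frame(n) for n in("wrist","scene","top")}; F["s"]=readout.observe(); pickle.dump(F,open("f7.pkl","wb"))
f=F["wrist"]; u=proj(f,[.528,-.192,.05])[0]; x,y=int(np.clip(u[0]-70,0,500)),int(np.clip(u[1]-105,0,270)); print(u,x,y)
P=rim(f,proj(f,[.528,-.192,.056])[0],22,60); print(fitc(f,P,.056,[.528,-.192]), fitc(f,P,.056,[.528,-.192],.02455))
cv2.imwrite("pics/w8.png",np.hstack([crop(f["img"][:,:,::-1],x,y,140,210,2.857),crop(F["scene"]["img"][:,:,::-1],350,190,80,120,5)]))
```

```text
[315.83967881 125.29503311] 245 20
(array([ 0.52901139, -0.19167928,  0.02428174]), np.float64(7.301231599057591e-05)) (array([ 0.52908864, -0.19162316,  0.05260034]), np.float64(7.377411806508927e-05))
```

View pics/w8.png

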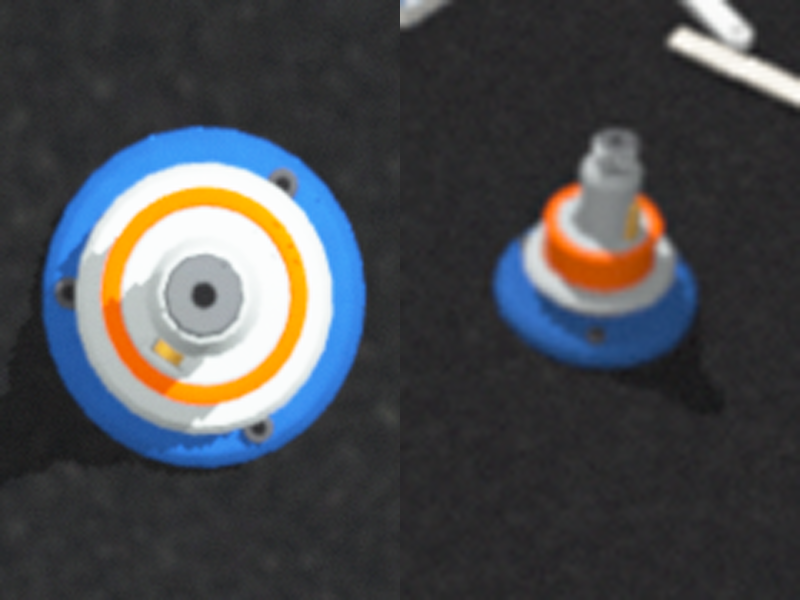

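The left crop shows the ring flat on the knife around the shaft at about (204,295), with the brass key inside the keyway at (168,352). The scene crop shows it seated with no gap. Handing in.

```bash
python3 -c "
from rig import order; print(order.job_done())"
```

```text
the job is handed in; nothing more can be done
None
```

The orange ring is seated on the arbor nearest the base, flat on the knife with its keyway on the brass key. I handed the job in at about 22 s of the 53 s allowed; no verdict was reported.

- **Laying flat:** I took the ring off the cradle by its outside. I tilted it about 50° just above the worktop and released it, and it tipped over flat. The picture showed it flat and clear of the open fingers.
- **Fitting:** I gripped it again near its top edge so the shaft would clear the gripper body. I turned the keyway to the key at about -171° and lowered the ring in short steps. There was no side force on the shaft or key. Firm contact came at TCP height 0.044 m, which matches the seat.
- **Last checks:** The final pictures show the ring flat on the knife with no gap, the key inside the keyway, and the gripper open and clear. I did not go near the other items or measure them again.
- **A disagreement:** Close up, the wrist camera put the held ring about 4 mm lower than the arm readings did. The contact height matched the arm readings, so I put this down to camera calibration. The last fit put the ring centre about 1 mm from my earlier shaft estimate, within the calibration error.

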